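Set the press roller level in its stand

TASK

Take the rubber roller from the sloping wooden drip rack and lay it gently (do not drop it) in the metal stand, with one axle end in each V-shaped saddle. One saddle is sprung, on a stiff sliding post that stands too high: push that saddle down until the roller sits level by itself when you let go. Leave the tape measure, the mallet and the small paint roller where they are.

Things in the scene. Friction and masses are not known exactly. Their poses are not given: they have to be found in the camera images.
- roller: Black rubber roller on a steel axle, about 0.4 to 0.85 kg. Barrel 120 mm long, 44 mm diameter; at each end the bare axle (16 mm diameter) sticks out 40 mm: 200 mm over all. Origin at its centre, y along its axle; both ends are alike. At first it lies on the drip rack, its axle tilted 0.38 rad (22 degrees) from level.
- rack: Wooden drip rack: a sloping board with two V cheeks, fixed. Origin on the bench under the roller, whose centre is 108 mm above it. The roller lies along the rack's y, its -y end low against a stop. The cheeks are 14 mm thick, centred 46 mm from the roller's centre along the axle: the middle 78 mm of the barrel is free at the sides; the board is 52 mm below the axle.
- stand: Painted steel stand, fixed to the bench: base plate 120 mm (x) by 260 mm (y), 12 mm thick. Origin at the centre of its underside; z up. The fixed saddle is at y = -76 mm and the sprung saddle at y = +76 mm; a seated roller lies along the stand's y axis.
- fixed_saddle: Rigid V saddle of the stand, 16 mm thick along y, opening upwards at 90 degrees. Origin = centre of the axle when seated in its V, 110 mm above the bench. The V rises to 8.7 mm above the origin, where it is 40 mm wide; flat ears at that height reach to x = +-55 mm. The saddles' inner faces are 136 mm apart: the barrel has 8 mm to spare at either end.
- sprung_saddle: The other V saddle, same shape and axes, on a spring on the sliding post; origin = centre of the axle when seated in its V. At first 14 to 28 mm higher than the fixed one. The spring (700 N/m, 20 mm travel, 1.5 N preload beyond the saddle's weight) sinks 0 to 4 mm under the roller alone, and rises again by 8 to 13 mm when let go after a push that has moved the post.
- tape: Tape measure, 66 x 40 x 58 mm, between rack and stand. Leave alone.
- mallet: Rubber mallet lying beyond the work, 280 mm long. Leave alone.
- paint_roller: Small white paint roller with a wooden handle lying near the robot, about 180 mm long, 44 mm high. Leave alone.
- post: Stiff sliding post under the spring, 26 x 14 mm, moving vertically in the stand's sleeve. It slides down only once the spring is about 13 mm in (some 11 N on the saddle, roller included) and stays where it is left. Pushed too far, it comes up again if an ear of the sprung saddle (16 mm thick) is gripped and pulled up. 
- ear_a (a point): Middle of the flat top of the sprung saddle's ear on the stand's -x side (42 mm from the V): a good place to push down. It moves with the saddle.
- ear_b (a point): Middle of the flat top of the sprung saddle's ear on the stand's +x side (42 mm from the V): a good place to push down. It moves with the saddle.
Not all that is in view belongs to the job. Leave any orange or turquoise look-alike of the roller alone.

How it is judged:
At the end, for the whole second after the job is handed in: The roller rests, still and released, with one axle end in each V saddle, along the stand's y axis (within 0.06 rad), its centre within 5 mm across and 12 mm lengthwise of the stand's middle, and its axle level within 0.025 rad (about 4 mm from saddle to saddle) (angle between roller's own y axis and vertical between 1.5458 and 1.5958 rad and angle between the y axis of roller and the y axis of stand, either way round below 0.06 rad and x of roller in the frame of stand between -0.005 and 0.005 m and y of roller in the frame of stand between -0.012 and 0.012 m and z of roller in the frame of stand between 0.105 and 0.115 m and contact force between roller and fixed_saddle above 0.5 N and contact force between roller and sprung_saddle above 0.5 N and linear speed of roller below 0.02 m/s); the robot touches nothing.
It fails at once if the roller was let fall (moving faster than 0.5 m/s out of the fingers: a fall of over about 13 mm) (contact force between roller and the fingers below 0.05 N and linear speed of roller above 0.5 m/s).
It fails at once if the roller was rammed onto the stand (over 60 N on a saddle, over 90 N on the whole stand) (contact force between roller and fixed_saddle above 60 N or contact force between roller and sprung_saddle above 60 N or contact force between roller and stand above 90 N).
It fails at once if the tape measure, mallet or small paint roller was moved by more than 30 mm (distance of any of tape, mallet, paint_roller from where it was at the start of the episode above 0.03 m).
It also fails if it takes over 67 s, if anything falls off the work surface, if the arm or the gripper's body presses on something with over 40 N, if the wrist force passes 120 N, or if a joint passes its speed limit or range.

ROBOT

A 7-joint arm with a two-finger parallel gripper is mounted at the origin on the work surface. World frame = base frame: x ahead of the robot, y to its left, z up, the work surface at z = 0. Lengths are in m, angles in rad, forces in N, time in s.
With the tool pointing down it reaches from about 0.4 to 0.75 m from the base axis. Payload 19.5 kg.
Tool frame: the origin (TCP) lies midway between the tips of the shut fingers; the grasp point (between the pads) lies 19 mm behind it; z points along the fingers, y is the line along which they close (so a half turn about z gives the same grasp; the last joint's range is limited). The gripper opens to 85 mm and grips with 20 to 120 N. Pads are 22 mm wide; open, the fingers measure 114 mm over their backs; the gripper's body (76 mm by 85 mm) begins 54 mm behind the grasp point. The pads swing forward as they close: fully open they stand 13 mm farther back than shut.
Start: joints at [-1.352, 0.707, -0.028, 1.485, 0.022, 0.951, -0.075], TCP at [0.148, 0.556, 0.195] pointing down, gripper open.
Joint ranges: [-2.71, 2.71], [-0.32, 2.16], [-1.57, 1.52], [0, 2.45], [-1.46, 4.6], [0, 2.02], [-2.83, 2.83]. Speed limits (rad/s): [1.89, 1.89, 2.57, 2.57, 3.01, 3.01, 3.01].

INTERFACE

Orientations are given as a unit quaternion [x, y, z, w].
In Python, from bench import arm, vision, workorder gives the robot as it stands.
- The arm moves only by the shell command python3 -m pendant 'ROWS'. ROWS is JSON, a list of rows, each an object of numbers: "jaw": the opening, from 0 (shut) to 1 (fully open); "tx", "ty", "tz": the shift along the tool's x, y, z normalised to -1 to 1, where 1 is 1000 mm; "twist": the turn about the tool's z normalised to -1 to 1, where 1 is 90 degrees. A call has 1 to 5 rows; each row is the pose to reach, as a shift and turn from the pose commanded when the call began, along the tool's axes at that moment; what a row does not reach only later rows make up. A row lasts 1/8 s, in which the tool goes at most 62.5 mm and 10.7 degrees, less where a joint would pass 70% of its speed; a pose out of reach is approached as far as the arm can. A call with a number of a shift or a turn outside -1 to 1 is refused whole. A call with a gripper value outside its range is refused whole. The fingers move at their own pace and stop on an object; the grip force is fixed at half the most. Time passes only in rows, so rows that repeat a pose let the fingers close. It gives the time, the measured TCP pose, the force, the opening and the grip force at its end, in the units of the state.
- arm.state(): the state, without advancing time (a new reading comes with each control period).
- vision.capture(name): name is "scene" or "top" or "wrist"; returns (picture, depth): 400x640x3 uint8, red, green, blue; 400x640 float32, m along the optical axis (not along the pixel's ray), 0 where there is no reading.
- vision.calibration(name): a dict with "camera_matrix" (3x3 intrinsics, pixels), "origin" and "rotation" of the camera in the world; the wrist camera has in their place "mount" (4x4, takes a point from camera to tool coordinates, whose origin is the TCP and whose axes are the flange's). Camera axes: x right, y down, z forward; pixel columns grow to the right and rows downward; lengths in m; the calibration is good to about 2 mm. A picture is of the moment at which its call begins: read the wrist's pose just before it. calibration takes no time and is no camera call.
- workorder.job_done(): hands the job in; it is judged then, once.
The state is a dict: "time": time; "joint_positions": joint angles; "joint_vel": joint speeds; "tau": joint torques, N m; "ee_pos": TCP position; "orientation": TCP orientation; "contact_force": force on the tool from outside, world axes, zero at the start; "wrist_torque": the same for the moment, N m; "width": finger opening in m; "gripper_force": force on a finger pad.
Only numpy, scipy, OpenCV 4.12 (cv2) and the standard library are available. Lean on these libraries where they do the work, as an engineer would, in place of code of your own. Each camera call takes 0.05 s, during which the arm holds its last target. There are 200 camera calls.

## Working session

There is one attempt and no reset: what is moved stays moved. The work goes in short steps, Python scripts to look and compute and a shell command to move; the robot and the scene stay as the last step left them, time stands still between calls to the robot, and variables do not carry over. Pictures are saved under pics/ and viewed, at most 13 in all, crops included, and the job is handed in when it is done.

```bash
ls; mkdir -p pics; python3 - <<'E'
from bench import arm, vision
import cv2,numpy as np
print(arm.state())
for n in ("scene","top"):
    p,d=vision.capture(n); np.savez(f"pics/{n}0.npz",p=p,d=d); cv2.imwrite(f"pics/{n}0.png",p[:,:,::-1]); 
for n in ("scene","top","wrist"): print(n,vision.calibration(n))
E
```

```text
pics
{'time': 0.0, 'joint_positions': array([-1.35173333,  0.70708399, -0.02764384,  1.48499655,  0.02197413,
        0.95090848, -0.07546772]), 'joint_vel': array([ 6.55844397e-04, -5.72061869e-04, -2.87563882e-04,  9.29780153e-04,
        2.28535632e-05,  1.76429864e-04, -6.38253700e-04]), 'tau': array([ 5.60950139e-04, -8.83196282e+01,  1.23467367e+00, -2.36170131e+01,
        1.68394408e-02,  6.34789292e-03,  7.17772627e-05]), 'ee_pos': array([0.14814854, 0.55527051, 0.19503873]), 'orientation': array([ 1.29993689e-01,  9.91514670e-01, -5.42979217e-04, -7.26016662e-05]), 'contact_force': array([-0.64620911, -0.20841583,  0.41729937]), 'wrist_torque': array([-0.03354109,  0.05248697, -0.04165658]), 'gripper_force': 0.0, 'width': 0.08533884300149527}
scene {'camera_matrix': array([[447.08309713,   0.        , 323.5165969 ],
       [  0.        , 447.08309713, 198.39414977],
       [  0.        ,   0.        ,   1.        ]]), 'origin': array([1.03911194, 0.60350122, 0.86543862]), 'rotation': array([ 0.29595336,  0.86652625, -0.37875688, -0.13448823])}
top {'camera_matrix': array([[407.58209934,   0.        , 320.98940528],
       [  0.        , 407.58209934, 200.8099325 ],
       [  0.        ,   0.        ,   1.        ]]), 'origin': array([ 0.43459612, -0.06918148,  1.24811213]), 'rotation': array([-0.70503361,  0.70754574, -0.03604712,  0.03173697])}
wrist {'camera_matrix': array([[288.44554698,   0.        , 320.8250762 ],
       [  0.        , 288.44554698, 197.19515895],
       [  0.        ,   0.        ,   1.        ]]), 'mount': array([[ 1.02284378e-03, -9.60550077e-01, -2.78105203e-01,
         7.27314405e-02],
       [ 9.99999416e-01,  8.85787423e-04,  6.18471024e-04,
        -2.04668801e-04],
       [-3.47730299e-04, -2.78105673e-01,  9.60550422e-01,
        -1.78765159e-01],
       [ 0.00000000e+00,  0.00000000e+00,  0.00000000e+00,
         1.00000000e+00]])}
```

View pics/scene0.png

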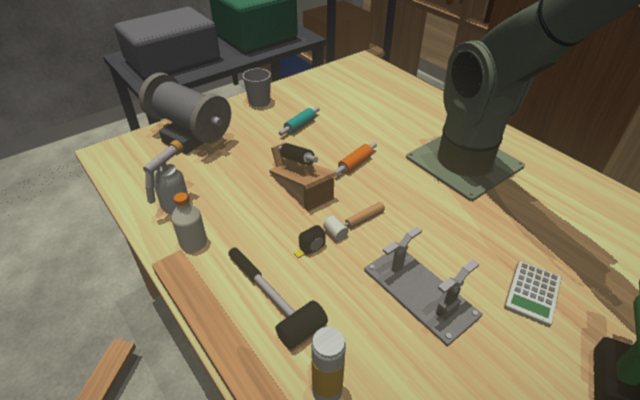

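View pics/top0.png

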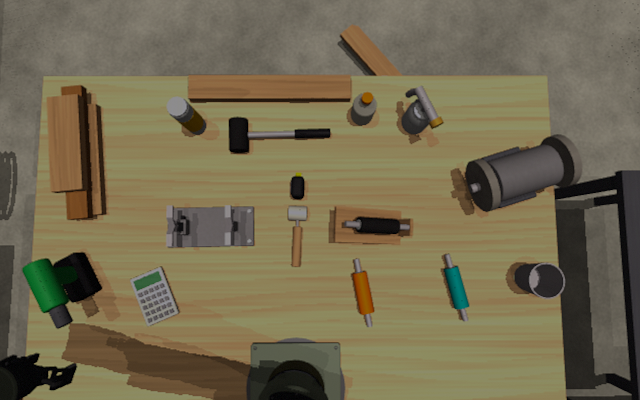

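Candidates: black roller on the rack, top (378,226) and scene (297,153); orange look-alike, top (363,293); turquoise look-alike, top (457,286); white paint roller, top (298,213). The black one on the sloping rack fits the description. The stand is at top (210,226), with a saddle at about (180,226) and the other at (235,226). Next come a close crop and the measurements.

```bash
cat > h.py <<'E'
import numpy as np,cv2
from scipy.spatial.transform import Rotation as R
from bench import arm,vision
def cam(n,s=None):
    c=vision.calibration(n);K=c["camera_matrix"]
    if n!="wrist": return K,R.from_quat(c["rotation"]).as_matrix(),c["origin"]
    T=R.from_quat(s["orientation"]).as_matrix();M=c["mount"]
    return K,T@M[:3,:3],T@M[:3,3]+s["ee_pos"]
def cloud(d,C):
    K,Rm,o=C;v,u=np.mgrid[:400,:640]
    P=np.stack([(u-K[0,2])/K[0,0]*d,(v-K[1,2])/K[1,1]*d,d],-1)@Rm.T+o
    P[d==0]=np.nan
    return P
def ray(px,C,z):
    K,Rm,o=C;r=Rm@[(px[0]-K[0,2])/K[0,0],(px[1]-K[1,2])/K[1,1],1]
    return o+r*(z-o[2])/r[2]
def pix(p,C):
    K,Rm,o=C;q=K@(Rm.T@(np.asarray(p)-o));return q[:2]/q[2]
def shot(n):
    s=arm.state();p,d=vision.capture(n);C=cam(n,s);return p,d,C,cloud(d,C)
E
python3 - <<'E'
from h import *
Z=np.load("pics/top0.npz");p,d=Z["p"],Z["d"];C=cam("top");P=cloud(d,C)
print("bench z",np.nanmedian(P[250:300,300:340,2]))
print("cam axes",C[1].round(2))
def dump(name,u0,u1,v0,v1,st):
    print(name);
    for v in range(v0,v1,st): print(v,[("%.0f"%(1000*P[v,u,2])) for u in range(u0,u1,st)])
dump("roller z",330,414,208,246,4)
dump("stand z",164,258,204,250,4)
a=cv2.resize(p[190:262,320:425],None,fx=5,fy=5)
b=cv2.resize(p[195:257,160:262],None,fx=5,fy=5)
w=max(a.shape[1],b.shape[1])
img=np.vstack([cv2.copyMakeBorder(x,0,0,0,w-x.shape[1],0) for x in (a[:300],b[:300])])
cv2.imwrite("pics/crop1.png",cv2.convertScaleAbs(img,alpha=1.5)[:,:,::-1])
E
```

```text
bench z 0.0002918445933339786
cam axes [[-0.   -1.    0.1 ]
 [-1.    0.   -0.01]
 [ 0.01 -0.1  -1.  ]]
roller z
208 ['3', '93', '96', '92', '87', '84', '73', '73', '67', '65', '3', '1', '0', '0', '-2', '3', '0', '-1', '2', '-1', '5']
212 ['-0', '91', '98', '94', '89', '76', '75', '72', '65', '60', '58', '51', '47', '39', '39', '35', '29', '21', '1', '2', '-0']
216 ['-0', '93', '92', '87', '91', '84', '77', '131', '127', '62', '60', '51', '49', '43', '37', '32', '28', '21', '-0', '-1', '-1']
220 ['-4', '93', '102', '94', '89', '81', '94', '137', '145', '142', '136', '132', '126', '122', '116', '112', '107', '27', '45', '65', '80']
224 ['-1', '95', '94', '91', '153', '150', '139', '140', '150', '149', '140', '136', '132', '129', '123', '119', '111', '107', '85', '77', '78']
228 ['0', '96', '94', '91', '88', '81', '91', '134', '146', '142', '133', '131', '127', '125', '121', '119', '110', '108', '84', '81', '85']
232 ['5', '94', '98', '87', '84', '76', '80', '108', '67', '121', '122', '119', '114', '109', '108', '107', '102', '28', '49', '68', '79']
236 ['3', '93', '95', '94', '87', '81
[... 1422 characters left out ...]
', '52', '26', '11', '12', '11', '14', '13', '16', '11', '10', '120', '121', '15', '10', '10', '13', '8', '10', '0']
236 ['-4', '144', '136', '11', '14', '11', '16', '13', '10', '10', '15', '11', '14', '14', '17', '122', '118', '11', '12', '15', '12', '16', '14', '-2']
240 ['5', '145', '139', '10', '9', '14', '12', '12', '11', '13', '12', '12', '13', '11', '15', '117', '118', '13', '12', '9', '9', '17', '10', '2']
244 ['3', '146', '136', '17', '13', '13', '12', '9', '13', '8', '10', '14', '9', '14', '12', '118', '121', '13', '11', '19', '12', '12', '9', '-2']
248 ['1', '2', '1', '1', '3', '-0', '1', '-0', '-2', '-0', '1', '2', '-3', '2', '2', '-2', '2', '2', '-2', '-0', '-6', '2', '-0', '2']
```

View pics/crop1.png

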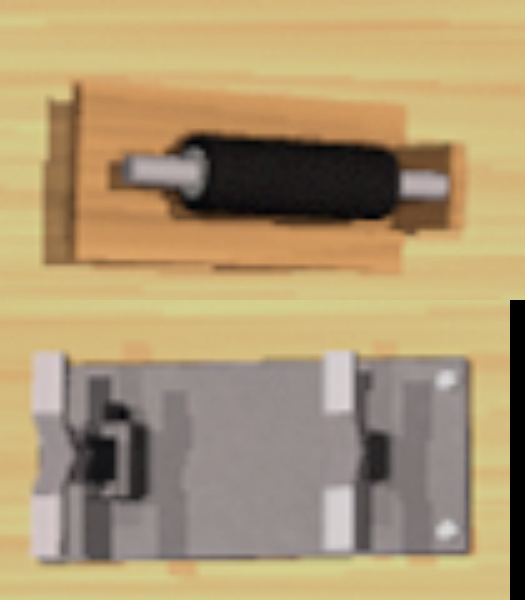

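The crop confirms it: a black barrel with steel axle ends, and the high end at image-left, which is world +y. The stand's left (+y) saddle is about 22 mm higher, so that is the sprung one. Now the exact fits.

```bash
python3 - <<'E'
from h import *
from scipy.optimize import least_squares
Zt=np.load("pics/top0.npz");Zs=np.load("pics/scene0.npz")
T=cloud(Zt["d"],cam("top"));S=cloud(Zs["d"],cam("scene"))
def sel(P,p,lo,hi,dark=None):
    m=np.all((P>lo)&(P<hi),-1)
    if dark: m&=p.max(-1)<dark
    return P[m]
# barrel
for nm,PP in(("top",[(T,Zt["p"])]),("scene",[(S,Zs["p"])]),("both",[(T,Zt["p"]),(S,Zs["p"])])):
    B=np.vstack([sel(P,p,[.33,-.33,.085],[.47,-.12,.17],45) for P,p in PP])
    f=lambda q:np.linalg.norm(np.cross(B-[q[0],-.22,q[1]],(n:=np.array([q[2],1,q[3]])/np.linalg.norm([q[2],1,q[3]]))),axis=1)-.022
    r=least_squares(f,[.4,.12,0,.4],loss="soft_l1",f_scale=.003)
    n=np.array([r.x[2],1,r.x[3]]);n/=np.linalg.norm(n);t=(B-[r.x[0],-.22,r.x[1]])@n
    a,b=np.percentile(t,[1,99]);c=np.array([r.x[0],-.22,r.x[1]])+n*(a+b)/2
    print(nm,len(B),"centre",c.round(4),"dir",n.round(3),"len",b-a,"rms",np.std(f(r.x)))
for nm,P,p in(("top",T,Zt["p"]),("scene",S,Zs["p"])):
    for z0,z1,y0,y1 in((.13,.155,.36,.48),(.108,.128,.2,.34)):
        E=sel(P,p,[.3,y0,z0],[.52,y1,z1])
        if len(E)>5:
            rc=cv2.minAreaRect((E[:,:2]*1000).astype(np.float32));print(nm,len(E),"z",np.median(E[:,2]),rc)
# base plate
m=(np.abs(T[...,2]-.012)<.006);y=T[...,1];x=T[...,0];m&=(y>.15)&(y<.5)&(x>.28)&(x<.54)
m&=(Zt["p"].astype(int).max(-1)-Zt["p"].min(-1)<25)
rc=cv2.minAreaRect((T[m][:,:2]*1000).astype(np.float32));print("base",rc)
E
```

```text
top 256 centre [ 0.4447 -0.2376  0.133 ] dir [-0.036  0.969  0.245] len 0.12031935951984155 rms 0.0051663118011472005Traceback (most recent call last):
  File "<stdin>", line 15, in <module>
    return _quantile_unchecked(
        a, q, axis, out, overwrite_input, method, keepdims, weights)
    return _ureduce(a,
                    func=_quantile_ureduce_func,
    ...<5 lines>...
                    overwrite_input=overwrite_input,
                    method=method)
    r = func(a, **kwargs)
    result = _quantile(arr,
                       quantiles=q,
    ...<2 lines>...
                       out=out,
                       weights=wgt)
    slices_having_nans = np.isnan(arr[-1, ...])
                                  ~~~^^^^^^^^^
IndexError: index -1 is out of bounds for axis 0 with size 0
```

```bash
python3 - <<'E'
from h import *
Zt=np.load("pics/top0.npz");Zs=np.load("pics/scene0.npz")
Ct,Cs=cam("top"),cam("scene")
def mask(p,box,th):
    u0,u1,v0,v1=box;m=np.zeros(p.shape[:2],np.uint8);g=p.max(-1)
    m[v0:v1,u0:u1]=(g[v0:v1,u0:u1]<th)
    n,l,st,c=cv2.connectedComponentsWithStats(m);i=1+np.argmax(st[1:,4]);cn,_=cv2.findContours((l==i).astype(np.uint8),cv2.RETR_EXTERNAL,cv2.CHAIN_APPROX_NONE)
    return st[i],c[i],cv2.minAreaRect(max(cn,key=len))
rt=[]
for th in(40,55): 
    a=mask(Zt["p"],(340,410,205,245),th);print("top",th,a)
    b=mask(Zs["p"],(270,325,138,175),th);print("scene",th,b)
def tri(pa,Ca,pb,Cb):
    A=[];y=[]
    for px,C in((pa,Ca),(pb,Cb)):
        o=C[2];r=ray(px,C,0)-o;r/=np.linalg.norm(r);M=np.eye(3)-np.outer(r,r);A.append(M);y.append(M@o)
    x,res,*_=np.linalg.lstsq(np.vstack(A),np.hstack(y),rcond=None);return x,np.sqrt(res)
print(ray(a[2][0],Ct,.108),"tri",tri(a[2][0],Ct,b[2][0],Cs))
S=cloud(Zs["d"],Cs);T=cloud(Zt["d"],Ct)
for nm,P in(("top",T),("scene",S)):
  for z0,z1,y0,y1 in((.132,.152,.36,.46),(.110,.127,.2,.34)):
    m=np.all((P>[.3,y0,z0])&(P<[.52,y1,z1]),-1)
    n,l,st,c=cv2.connectedComponentsWithStats(m.astype(np.uint8))
    for i in range(1,n):
        if st[i,4]>12: E=P[l==i];print(nm,st[i,4],"pix",c[i].round(1),"med",np.median(E,0).round(4),"mean",E.mean(0).round(4),"ray118",ray(c[i],Ct if nm=="top" else Cs,np.median(E[:,2])).round(4))
g=Zt["p"].astype(int);sat=g.max(-1)-g.min(-1)
m=((sat<22)&(T[...,2]<.03)&(T[...,2]>.0)).astype(np.uint8);m[:200]=0;m[255:]=0;m[:,:160]=0;m[:,262:]=0
cn,_=cv2.findContours(m,cv2.RETR_EXTERNAL,cv2.CHAIN_APPROX_NONE);rc=cv2.minAreaRect(max(cn,key=cv2.contourArea));print("base",rc,[ray(q,Ct,.012).round(4) for q in cv2.boxPoints(rc)],ray(rc[0],Ct,.012))
E
```

```text
top 40 (array([355, 217,  46,  17, 605], dtype=int32), array([378.53057851, 225.52561983]), ((377.69842529296875, 225.42770385742188), (45.041656494140625, 15.198784828186035), 3.1798300743103027))Traceback (most recent call last):
  File "<stdin>", line 12, in <module>
  File "<stdin>", line 7, in mask
    return _wrapfunc(a, 'argmax', axis=axis, out=out, **kwds)
    return bound(*args, **kwds)
ValueError: attempt to get argmax of an empty sequence
```

```bash
python3 - <<'E'
from h import *
Zt=np.load("pics/top0.npz");Zs=np.load("pics/scene0.npz")
Ct,Cs=cam("top"),cam("scene")
print(Zs["p"][148:160:3,284:314:5].tolist())
for c in((377.7,225.4),): print(ray(c,Ct,.108))
q=lambda u,v,z:ray((u,v),Ct,z).round(4)
print("axis ends",q(345,223.8,.145),q(409,226.8,.072))
S=cloud(Zs["d"],Cs);T=cloud(Zt["d"],Ct)
for nm,P in(("top",T),("scene",S)):
  for z0,z1,y0,y1 in((.132,.152,.36,.46),(.110,.127,.2,.34)):
    m=np.all((P>[.3,y0,z0])&(P<[.52,y1,z1]),-1)
    n,l,st,c=cv2.connectedComponentsWithStats(m.astype(np.uint8))
    for i in range(1,n):
        if st[i,4]>12: E=P[l==i];print(nm,st[i,4],"pix",c[i].round(1),"mean",E.mean(0).round(4),"ray",ray(c[i],Ct if nm=="top" else Cs,np.median(E[:,2])).round(4))
g=Zt["p"].astype(int);sat=g.max(-1)-g.min(-1)
m=((sat<22)&(T[...,2]<.03)).astype(np.uint8);m[:200]=0;m[255:]=0;m[:,:160]=0;m[:,262:]=0
cn,_=cv2.findContours(m,cv2.RETR_EXTERNAL,cv2.CHAIN_APPROX_NONE);rc=cv2.minAreaRect(max(cn,key=cv2.contourArea));print("base",rc,[ray(k,Ct,.012).round(4) for k in cv2.boxPoints(rc)],ray(rc[0],Ct,.012))
E
```

```text
[[[59, 54, 43], [61, 56, 45], [63, 57, 46], [58, 54, 44], [103, 94, 69], [190, 177, 124]], [[58, 53, 40], [60, 55, 42], [60, 55, 43], [62, 57, 45], [57, 52, 40], [54, 51, 41]], [[56, 50, 36], [57, 52, 39], [58, 53, 41], [60, 54, 42], [100, 99, 92], [131, 129, 123]], [[89, 73, 51], [55, 51, 38], [57, 51, 39], [58, 52, 40], [115, 115, 107], [139, 135, 130]]]
[ 0.47465878 -0.23466695  0.108     ]
axis ends [ 0.478  -0.1408  0.145 ] [ 0.4716 -0.3302  0.072 ]
top 30 pix [174.  225.2] mean [0.4768 0.3297 0.1194] ray [0.4767 0.3294 0.1204]
scene 14 pix [457.3 279.5] mean [0.4721 0.3329 0.1252] ray [0.4727 0.3332 0.1258]
scene 16 pix [453.7 286.9] mean [0.4864 0.3376 0.1169] ray [0.4867 0.3378 0.1172]
base ((210.4912567138672, 226.5980224609375), (39.121192932128906, 85.8058090209961), 88.75463104248047) [array([0.5332, 0.39  , 0.012 ]), array([0.538 , 0.1299, 0.012 ]), array([0.4198, 0.1259, 0.012 ]), array([0.4152, 0.3836, 0.012 ])] [0.47625093 0.25745013 0.012     ]
```

```bash
python3 - <<'E'
from h import *
from scipy.optimize import least_squares
Zt=np.load("pics/top0.npz");Zs=np.load("pics/scene0.npz")
Ct,Cs=cam("top"),cam("scene");T=cloud(Zt["d"],Ct);S=cloud(Zs["d"],Cs)
def bar(P,p,th): return P[np.all((P>[.445,-.31,.075])&(P<[.505,-.165,.16]),-1)&(p.max(-1)<th)]
for nm,B in(("top",bar(T,Zt["p"],45)),("scene",bar(S,Zs["p"],70))):
    def ax(q): n=np.array([q[2],1,q[3]]);return n/np.linalg.norm(n)
    f=lambda q:np.linalg.norm(np.cross(B-[q[0],-.234,q[1]],ax(q)),axis=1)-.022
    r=least_squares(f,[.475,.108,0.03,.4],loss="soft_l1",f_scale=.003);n=ax(r.x);o=np.array([r.x[0],-.234,r.x[1]])
    a,b=np.percentile((B-o)@n,[1,99]);print(nm,len(B),"c",(o+n*(a+b)/2).round(4),"n",n.round(3),"len",(b-a).round(4),"rms",np.std(f(r.x)).round(4))
for nm,P,C in(("top",T,Ct),("scene",S,Cs)):
  for z0,z1,y0,y1 in((.132,.152,.30,.37),(.110,.128,.14,.22)):
    m=np.all((P>[.4,y0,z0])&(P<[.55,y1,z1]),-1)
    n,l,st,c=cv2.connectedComponentsWithStats(m.astype(np.uint8))
    for i in range(1,n):
        if st[i,4]>12: E=P[l==i];print(nm,st[i,4],"pix",c[i].round(1),"ray",ray(c[i],C,np.median(E[:,2])).round(4))
E
```

```text
top 595 c [ 0.4762 -0.2309  0.1081] n [0.037 0.927 0.372] len 0.1193 rms 0.0022
scene 355 c [ 0.4733 -0.2303  0.1102] n [0.034 0.928 0.371] len 0.1162 rms 0.0018
top 124 pix [169.1 213.5] ray [0.5077 0.3353 0.1434]
top 123 pix [169.1 236.7] ray [0.4451 0.3334 0.1433]
top 93 pix [227.5 212.5] ray [0.5116 0.1832 0.1183]
top 108 pix [227.1 236.6] ray [0.445  0.1829 0.1182]
scene 197 pix [467.7 268.7] ray [0.4477 0.3348 0.1435]
scene 171 pix [447.2 284.6] ray [0.5126 0.3359 0.1443]
scene 138 pix [412.2 233.5] ray [0.4467 0.1831 0.1186]
scene 132 pix [390.9 247.7] ray [0.5156 0.1844 0.119 ]
```

```bash
python3 -m pendant '[{"tx":-0.1,"ty":-0.04,"tz":0,"twist":0.2,"jaw":0},{"tx":-0.2,"ty":-0.08,"tz":0,"twist":0.4,"jaw":0},{"tx":-0.345,"ty":-0.1376,"tz":0.01,"twist":0.7,"jaw":0},{"tx":-0.345,"ty":-0.1376,"tz":0.01,"twist":0.858,"jaw":0},{"tx":-0.345,"ty":-0.1376,"tz":0.02,"twist":0.858,"jaw":0}]'
```

```text
time: 0.72
ee_pos: [0.3998, 0.3679, 0.1828]
orientation: [0.566, 0.824, 0.0, 0.0]
contact_force: [0.8, 0.7, 0.1]
width: 0.0004
gripper_force: 0.0
```

```bash
cat >> h.py <<'E'
def go(x,y,z,yaw):
    "print row needed: yaw (deg) = world angle of tool x"
    s=arm.state();M=R.from_quat(s["orientation"]).as_matrix();t=M.T@(np.array([x,y,z])-s["ee_pos"])
    a=np.degrees(np.arctan2(M[1,0],M[0,0]));w=(a-yaw+180)%360-180
    print("now",s["ee_pos"].round(4),"yaw",a.round(2),"F",s["contact_force"].round(1),"w",round(s["width"],4),"t",round(s["time"],2),"-> txyz",t.round(4),"twist",round(w/90,4),"j",s["joint_positions"].round(2))
E
python3 -m pendant '[{"tx":0,"ty":0,"tz":0,"twist":0,"jaw":0}]'; python3 -c "
from h import *
go(.446,.334,.165,90)"
```

```text
time: 0.85
ee_pos: [0.4016, 0.3656, 0.1822]
orientation: [0.568, 0.823, -0.001, 0.001]
contact_force: [-1.1, 0.6, -0.1]
width: -0.0004
gripper_force: 0.0
now [0.4016 0.3656 0.1822] yaw 110.82 F [-1.1  0.6 -0.1] w -0.0004 t 0.85 -> txyz [-0.0453  0.0303  0.0173] twist 0.2313 j [-0.9   0.69  0.2   1.63 -0.17  0.85 -0.28]
```

```bash
python3 -m pendant '[{"tx":-0.023,"ty":0.015,"tz":0.008,"twist":0.115,"jaw":0},{"tx":-0.0453,"ty":0.0303,"tz":0.0173,"twist":0.231,"jaw":0},{"tx":-0.0453,"ty":0.0303,"tz":0.0173,"twist":0.231,"jaw":0},{"tx":-0.0453,"ty":0.0303,"tz":0.0173,"twist":0.231,"jaw":0}]'; python3 - <<'E'
from h import *
go(.446,.334,.145,90)
p,d,C,P=shot("wrist"); cv2.imwrite("pics/w1.png",p[:,:,::-1])
E
```

```text
time: 1.35
ee_pos: [0.4423, 0.3387, 0.1655]
orientation: [0.703, 0.712, -0.0, -0.0]
contact_force: [0.3, 0.3, 0.4]
width: -0.0002
gripper_force: 0.0
now [0.4423 0.3387 0.1655] yaw 90.74 F [0.3 0.3 0.4] w -0.0002 t 1.35 -> txyz [-0.0048  0.0037  0.0205] twist 0.0082 j [-0.86  0.74  0.29  1.6  -0.26  0.84 -0.46]
```

View pics/w1.png

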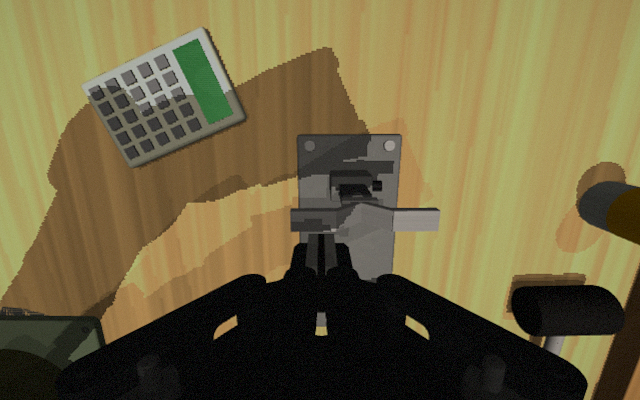

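The wrist view shows the sprung saddle, with the -x ear at (312,220), the V at about (362,218) and the +x ear at (415,220). The fingertips are at (322,250), just -y of the ear in this view. I'll measure the ears from this frame's depth.

```bash
python3 - <<'E'
from h import *
p,d,C,P=shot("wrist")
m=np.all((P>[.40,.30,.130])&(P<[.56,.37,.157]),-1); m[240:]=0
n,l,st,c=cv2.connectedComponentsWithStats(m.astype(np.uint8))
for i in range(1,n):
    if st[i,4]>40:
        E=P[l==i];rc=cv2.minAreaRect(np.argwhere(l==i)[:,::-1].astype(np.float32));zz=np.median(E[:,2])
        print(st[i],"zmed",zz.round(4),"corners",[ray(q,C,zz)[:2].round(4).tolist() for q in cv2.boxPoints(rc)])
for v in (212,220,228): print(v,[(u,P[v,u].round(3).tolist()) for u in (296,305,312,330,362,396,405,415,430)])
E
```

```text
[ 367  205   73   27 1634] zmed 0.144 corners [[0.474, 0.327], [0.4739, 0.3469], [0.5269, 0.3447], [0.5284, 0.3247]]
[ 290  206   66   26 1518] zmed 0.144 corners [[0.4177, 0.3449], [0.4651, 0.3455], [0.466, 0.3259], [0.4174, 0.3252]]
212 [(296, [0.422, 0.341, 0.145]), (305, [0.429, 0.341, 0.145]), (312, [0.434, 0.34, 0.143]), (330, [0.447, 0.341, 0.144]), (362, [0.473, 0.335, 0.126]), (396, [0.495, 0.342, 0.145]), (405, [0.502, 0.342, 0.144]), (415, [0.509, 0.342, 0.144]), (430, [0.52, 0.342, 0.145])]
220 [(296, [0.422, 0.334, 0.145]), (305, [0.429, 0.334, 0.145]), (312, [0.434, 0.334, 0.145]), (330, [0.447, 0.334, 0.144]), (362, [0.474, 0.328, 0.126]), (396, [0.496, 0.335, 0.144]), (405, [0.502, 0.335, 0.144]), (415, [0.51, 0.336, 0.145]), (430, [0.521, 0.336, 0.145])]
228 [(296, [0.422, 0.328, 0.144]), (305, [0.429, 0.328, 0.145]), (312, [0.434, 0.328, 0.144]), (330, [0.447, 0.329, 0.145]), (362, [0.492, 0.274, 0.011]), (396, [0.496, 0.329, 0.145]), (405, [0.503, 0.329, 0.144]), (415, [0.51, 0.329, 0.145]), (430, [0.522, 0.329, 0.144])]
```

```bash
python3 -m pendant '[{"tx":-0.004,"ty":-0.009,"tz":0,"twist":0.008,"jaw":0},{"tx":-0.004,"ty":-0.009,"tz":0.015,"twist":0.008,"jaw":0},{"tx":-0.004,"ty":-0.009,"tz":0.028,"twist":0.008,"jaw":0},{"tx":-0.004,"ty":-0.009,"tz":0.028,"twist":0.008,"jaw":0}]';python3 -m pendant '[{"tx":0,"ty":0,"tz":0.008,"twist":0,"jaw":0},{"tx":0,"ty":0,"tz":0.008,"twist":0,"jaw":0}]'; python3 -c "
from h import *
go(.431,.335,.113,90)"
```

```text
time: 1.95
ee_pos: [0.4335, 0.3337, 0.1368]
orientation: [0.708, 0.706, -0.001, -0.0]
contact_force: [-0.0, -0.2, -0.1]
width: -0.0001
gripper_force: 0.0
time: 2.2
ee_pos: [0.434, 0.3338, 0.1292]
orientation: [0.708, 0.706, -0.0, -0.0]
contact_force: [0.1, -0.4, -0.1]
width: 0.0003
gripper_force: 0.0
now [0.434  0.3338 0.1292] yaw 89.83 F [ 0.1 -0.4 -0.1] w 0.0003 t 2.2 -> txyz [ 0.0012 -0.003   0.0162] twist -0.0019 j [-0.85  0.77  0.27  1.68 -0.28  0.73 -0.45]
```

```bash
python3 - <<'E'
from h import *
p,d,C,P=shot("wrist"); cv2.imwrite("pics/w2.png",cv2.resize(p[170:300,240:460],None,fx=3,fy=3)[:,:,::-1])
s=arm.state(); print("tcp pix",pix(s["ee_pos"],C),d[240:262:4,325])
for v in (200,210,220,226,232,240): print(v,[(u,P[v,u].round(3).tolist()) for u in (290,300,305,395,415)])
E
```

```text
tcp pix [324.02047508 225.14798472] [0.14161876 0.13746136 0.13354391 0.12850761 0.12643093 0.12345834]
200 [(290, [0.398, 0.313, 0.001]), (300, [0.409, 0.312, 0.0]), (305, [0.415, 0.316, 0.011]), (395, [0.511, 0.316, 0.012]), (415, [0.537, 0.312, -0.0])]
210 [(290, [0.397, 0.301, 0.0]), (300, [0.408, 0.3, -0.001]), (305, [0.415, 0.305, 0.012]), (395, [0.483, 0.341, 0.118]), (415, [0.537, 0.301, 0.001])]
220 [(290, [0.397, 0.289, -0.0]), (300, [0.419, 0.341, 0.139]), (305, [0.422, 0.341, 0.139]), (395, [0.48, 0.339, 0.134]), (415, [0.49, 0.342, 0.142])]
226 [(290, [0.397, 0.282, 0.001]), (300, [0.419, 0.339, 0.145]), (305, [0.422, 0.34, 0.146]), (395, [0.48, 0.334, 0.132]), (415, [0.49, 0.338, 0.142])]
232 [(290, [0.396, 0.274, 0.0]), (300, [0.419, 0.335, 0.145]), (305, [0.422, 0.335, 0.145]), (395, [0.481, 0.33, 0.133]), (415, [0.49, 0.334, 0.142])]
240 [(290, [0.396, 0.264, 0.001]), (300, [0.419, 0.33, 0.145]), (305, [0.422, 0.33, 0.145]), (395, [0.515, 0.269, 0.012]), (415, [0.49, 0.329, 0.143])]
```

View pics/w2.png

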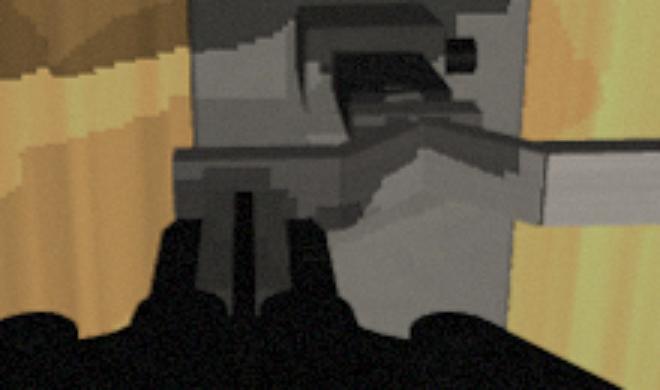

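```bash
python3 - <<'E'
from h import *
p,d,C,P=shot("wrist");s=arm.state();M=R.from_quat(s["orientation"]).as_matrix()
Q=(P-s["ee_pos"])@M
for v in range(224,262,3): print(v,[(Q[v,u]*1000).round(0).tolist() for u in (297,305,314,318,328,333)])
E
```

```text
224 [[7.0, -17.0, -15.0], [7.0, -12.0, -15.0], [7.0, -6.0, -15.0], [7.0, -4.0, -15.0], [6.0, 2.0, -14.0], [7.0, 5.0, -15.0]]
227 [[5.0, -16.0, -16.0], [5.0, -12.0, -15.0], [5.0, -6.0, -15.0], [5.0, -4.0, -16.0], [4.0, 2.0, -14.0], [4.0, 5.0, -14.0]]
230 [[2.0, -17.0, -14.0], [3.0, -12.0, -15.0], [3.0, -6.0, -15.0], [3.0, -4.0, -15.0], [3.0, 2.0, -14.0], [3.0, 5.0, -15.0]]
233 [[1.0, -17.0, -15.0], [1.0, -12.0, -15.0], [1.0, -6.0, -15.0], [1.0, -4.0, -15.0], [1.0, 2.0, -14.0], [1.0, 5.0, -15.0]]
236 [[-2.0, -17.0, -14.0], [-1.0, -12.0, -16.0], [12.0, -6.0, -44.0], [11.0, -4.0, -44.0], [11.0, 2.0, -43.0], [12.0, 4.0, -44.0]]
239 [[-3.0, -17.0, -16.0], [-3.0, -12.0, -15.0], [11.0, -5.0, -46.0], [11.0, -3.0, -46.0], [11.0, 1.0, -46.0], [11.0, 4.0, -46.0]]
242 [[-73.0, -30.0, 130.0], [-5.0, -12.0, -15.0], [11.0, -5.0, -50.0], [11.0, -3.0, -50.0], [11.0, 1.0, -51.0], [11.0, 4.0, -50.0]]
245 [[7.0, -14.0, -45.0], [7.0, -10.0, -44.0], [11.0, -5.0, -54.0], [12.0, -3.0, -55.0], [12.0, 1.0, -54.0], [11.0, 4.0, -53.0]]
248 [[7.0, -14.0, -48.0], [7.0, -10.0, -49.0], [11.0, -5.0, -56.0], [11.0, -3.0, -57.0], [11.0, 1.0, -57.0], [12.0, 4.0, -58.0]]
251 [[7.0, -14.0, -52.0], [7.0, -10.0, -52.0], [11.0, -5.0, -60.0], [11.0, -3.0, -59.0], [11.0, 1.0, -60.0], [11.0, 3.0, -59.0]]
254 [[8.0, -13.0, -56.0], [7.0, -10.0, -55.0], [11.0, -5.0, -62.0], [11.0, -3.0, -62.0], [12.0, 1.0, -64.0], [11.0, 3.0, -63.0]]
257 [[7.0, -13.0, -58.0], [7.0, -9.0, -58.0], [11.0, -5.0, -66.0], [11.0, -3.0, -66.0], [11.0, 1.0, -65.0], [11.0, 3.0, -65.0]]
260 [[7.0, -13.0, -61.0], [11.0, -9.0, -68.0], [11.0, -5.0, -67.0], [11.0, -3.0, -68.0], [11.0, 1.0, -68.0], [11.0, 3.0, -67.0]]
```

Depth shows the fingertips ending about 43 mm short of the reported TCP (tool z = -44), and the ear is still untouched. I'll check this by descending slowly while watching the force.

```bash
for i in 1 2 3; do :; done; python3 -m pendant '[{"tz":0.008,"jaw":0},{"tz":0.016,"jaw":0},{"tz":0.016,"jaw":0}]'; python3 -m pendant '[{"tz":0.008,"jaw":0},{"tz":0.008,"jaw":0}]';python3 -m pendant '[{"tz":0.004,"jaw":0},{"tz":0.004,"jaw":0}]'
```

```text
$[0]: bad value
$[0]: bad value
$[0]: bad value
```

```bash
python3 -m pendant '[{"tx":0,"ty":0,"tz":0.008,"twist":0,"jaw":0},{"tx":0,"ty":0,"tz":0.016,"twist":0,"jaw":0},{"tx":0,"ty":0,"tz":0.016,"twist":0,"jaw":0}]'; python3 -m pendant '[{"tx":0,"ty":0,"tz":0.008,"twist":0,"jaw":0},{"tx":0,"ty":0,"tz":0.008,"twist":0,"jaw":0}]';python3 -m pendant '[{"tx":0,"ty":0,"tz":0.005,"twist":0,"jaw":0},{"tx":0,"ty":0,"tz":0.005,"twist":0,"jaw":0}]'
```

```text
time: 2.68
ee_pos: [0.4339, 0.3336, 0.1127]
orientation: [0.708, 0.706, -0.001, -0.0]
contact_force: [0.1, -0.0, -0.7]
width: -0.0003
gripper_force: 0.0
time: 2.92
ee_pos: [0.4343, 0.334, 0.1052]
orientation: [0.708, 0.706, 0.0, 0.0]
contact_force: [1.1, 1.3, 4.7]
width: -0.0
gripper_force: 1.8
time: 3.18
ee_pos: [0.4343, 0.334, 0.1007]
orientation: [0.708, 0.706, 0.0, 0.0]
contact_force: [-0.1, -0.1, 6.4]
width: 0.0001
gripper_force: 3.4
```

Contact force starts at TCP z of about 0.109, so the tips sit about 36 mm above the reported TCP. I'll take that as the offset and push the saddle down.

```bash
python3 -m pendant '[{"tx":0,"ty":0,"tz":0.006,"twist":0,"jaw":0},{"tx":0,"ty":0,"tz":0.012,"twist":0,"jaw":0},{"tx":0,"ty":0,"tz":0.012,"twist":0,"jaw":0}]'; python3 -m pendant '[{"tx":0,"ty":0,"tz":0.006,"twist":0,"jaw":0},{"tx":0,"ty":0,"tz":0.012,"twist":0,"jaw":0},{"tx":0,"ty":0,"tz":0.012,"twist":0,"jaw":0}]'
python3 - <<'E'
from h import *
p,d,C,P=shot("top")
m=np.all((P>[.41,.30,.07])&(P<[.54,.37,.157]),-1)
print(np.percentile(P[m][:,2],[10,50,90]))
for lo,hi in(((.49,.325,.06),(.53,.347,.16)),((.49,.172,.06),(.53,.194,.16))):
    E=P[np.all((P>lo)&(P<hi),-1)];print(len(E),np.median(E,0).round(4))
E
```

```text
time: 3.55
ee_pos: [0.4343, 0.334, 0.0887]
orientation: [0.708, 0.706, 0.0, 0.0]
contact_force: [-0.3, -0.2, 10.4]
width: 0.0002
gripper_force: 5.0
time: 3.92
ee_pos: [0.4343, 0.334, 0.0767]
orientation: [0.708, 0.706, 0.0, 0.0]
contact_force: [0.1, 0.1, 10.6]
width: 0.0002
gripper_force: 5.0
[0.09366641 0.11083654 0.1289216 ]
98 [0.5097 0.3358 0.1122]
92 [0.51   0.1828 0.1183]
```

```bash
python3 -m pendant '[{"tx":0,"ty":0,"tz":0.0025,"twist":0,"jaw":0},{"tx":0,"ty":0,"tz":0.0025,"twist":0,"jaw":0},{"tx":0,"ty":0,"tz":-0.01,"twist":0,"jaw":0},{"tx":0,"ty":0,"tz":-0.05,"twist":0,"jaw":0},{"tx":0,"ty":0,"tz":-0.1,"twist":0,"jaw":0.5}]'
python3 - <<'E'
from h import *
p,d,C,P=shot("top")
for lo,hi in(((.49,.325,.06),(.53,.347,.16)),((.49,.172,.06),(.53,.194,.16))):
    E=P[np.all((P>lo)&(P<hi),-1)];print(len(E),np.median(E,0).round(4))
E
python3 -m pendant '[{"tx":-0.06,"ty":0.005,"tz":-0.01,"twist":0,"jaw":1},{"tx":-0.12,"ty":0.01,"tz":-0.01,"twist":0,"jaw":1},{"tx":-0.18,"ty":0.02,"tz":-0.01,"twist":0.01,"jaw":1},{"tx":-0.24,"ty":0.025,"tz":-0.01,"twist":0.02,"jaw":1},{"tx":-0.3,"ty":0.03,"tz":-0.01,"twist":0.02,"jaw":1}]'
python3 -m pendant '[{"tx":-0.06,"ty":0.005,"tz":0,"twist":0,"jaw":1},{"tx":-0.12,"ty":0.005,"tz":0,"twist":0,"jaw":1},{"tx":-0.18,"ty":0.01,"tz":0,"twist":0,"jaw":1},{"tx":-0.24,"ty":0.01,"tz":0,"twist":0,"jaw":1},{"tx":-0.265,"ty":0.01,"tz":0,"twist":0,"jaw":1}]'
python3 -m pendant '[{"tx":0,"ty":0,"tz":0,"twist":0,"jaw":1}]'
python3 - <<'E'
from h import *
go(.475,-.231,.15,87.8)
p,d,C,P=shot("wrist");np.savez("pics/w3.npz",p=p,d=d); cv2.imwrite("pics/w3.png",p[:,:,::-1])
E
```

```text
time: 4.6
ee_pos: [0.4336, 0.3335, 0.1774]
orientation: [0.708, 0.706, -0.001, -0.0]
contact_force: [-0.1, 0.8, 0.4]
width: 0.017
gripper_force: 0.0
103 [0.5105 0.3351 0.123 ]
93 [0.5101 0.1824 0.1174]
time: 5.28
ee_pos: [0.4631, 0.032, 0.1867]
orientation: [0.719, 0.695, 0.0, 0.0]
contact_force: [0.6, -0.3, -0.2]
width: 0.0853
gripper_force: 0.0
time: 5.9
ee_pos: [0.4631, -0.2347, 0.1866]
orientation: [0.72, 0.694, -0.0, 0.0]
contact_force: [-0.9, 0.3, -0.1]
width: 0.085
gripper_force: 0.0
time: 6.02
ee_pos: [0.4634, -0.2331, 0.1865]
orientation: [0.72, 0.694, -0.0, 0.0]
contact_force: [-0.4, 1.1, 0.7]
width: 0.0853
gripper_force: 0.0
now [ 0.4634 -0.2331  0.1865] yaw 87.86 F [-0.4  1.1  0.7] w 0.0853 t 6.03 -> txyz [0.0025 0.0115 0.0365] twist 0.0007 j [ 0.3   0.64  0.19  1.71 -0.16  0.81  0.52]
```

View pics/w3.png

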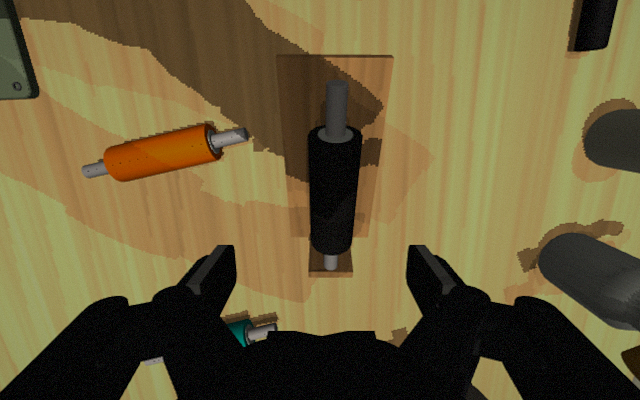

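The wrist view shows the black roller, with its high axle end at (337,85) and barrel from (335,130) to (330,250). The open fingers straddle its line from a bit nearer the -x side. I'll fit its pose from the depth.

```bash
python3 - <<'E'
from h import *
from scipy.optimize import least_squares
Z=np.load("pics/w3.npz");s=arm.state();C=cam("wrist",s);P=cloud(Z["d"],C);m=np.zeros((400,640),bool);m[120:250,300:372]=1
m&=(Z["p"].max(-1)<45)&(P[...,2]>.085);B=P[m]
def ax(q): n=np.array([q[2],1,q[3]]);return n/np.linalg.norm(n)
f=lambda q:np.linalg.norm(np.cross(B-[q[0],-.234,q[1]],ax(q)),axis=1)-.022
r=least_squares(f,[.475,.108,0.03,.4],loss="soft_l1",f_scale=.003);n=ax(r.x);o=np.array([r.x[0],-.234,r.x[1]])
a,b=np.percentile((B-o)@n,[1,99]);c=o+n*(a+b)/2;print(len(B),"c",c.round(4),"n",n.round(3),"len",(b-a).round(4),"rms",np.std(f(r.x)).round(4),"yaw",np.degrees(np.arctan2(n[1],n[0])))
Q=(P-s["ee_pos"])@R.from_quat(s["orientation"]).as_matrix()
for box in((240,290,190,236),(240,290,405,455)):
    q=Q[box[0]:box[1],box[2]:box[3]].reshape(-1,3);q=q[(q[:,2]<-30)];print("finger z max",np.percentile(q,[2,50,98],axis=0).round(3).tolist())
go(c[0],c[1],.055,np.degrees(np.arctan2(n[1],n[0])))
E
```

```text
5367 c [ 0.4726 -0.2288  0.1094] n [0.039 0.93  0.367] len 0.1131 rms 0.0019 yaw 87.61165832876831Traceback (most recent call last):
  File "<stdin>", line 11, in <module>
    return _quantile_unchecked(
        a, q, axis, out, overwrite_input, method, keepdims, weights)
    return _ureduce(a,
                    func=_quantile_ureduce_func,
    ...<5 lines>...
                    overwrite_input=overwrite_input,
                    method=method)
    r = func(a, **kwargs)
    result = _quantile(arr,
                       quantiles=q,
    ...<2 lines>...
                       out=out,
                       weights=wgt)
    slices_having_nans = np.isnan(arr[-1, ...])
                                  ~~~^^^^^^^^^
IndexError: index -1 is out of bounds for axis 0 with size 0
```

```bash
python3 -m pendant '[{"tx":0.001,"ty":0.009,"tz":0.03,"twist":0.002,"jaw":1},{"tx":0.001,"ty":0.009,"tz":0.07,"twist":0.002,"jaw":1},{"tx":0.001,"ty":0.009,"tz":0.07,"twist":0.002,"jaw":1}]'; python3 -m pendant '[{"tx":0,"ty":0,"tz":0.02,"twist":0,"jaw":1},{"tx":0,"ty":0,"tz":0.04,"twist":0,"jaw":1},{"tx":0,"ty":0,"tz":0.06,"twist":0,"jaw":1},{"tx":0,"ty":0,"tz":0.062,"twist":0,"jaw":1}]'
python3 - <<'E'
from h import *
go(.4725,-.232,.054,87.6)
p,d,C,P=shot("wrist"); cv2.imwrite("pics/w4.png",p[:,:,::-1])
E
```

```text
time: 6.45
ee_pos: [0.4723, -0.229, 0.1152]
orientation: [0.72, 0.694, -0.001, -0.002]
contact_force: [-0.5, -0.3, 1.5]
width: 0.0852
gripper_force: 0.0
time: 6.95
ee_pos: [0.4734, -0.2302, 0.0552]
orientation: [0.72, 0.694, -0.0, -0.0]
contact_force: [0.4, 0.0, 0.9]
width: 0.0856
gripper_force: 0.0
now [ 0.4734 -0.2302  0.0552] yaw 87.89 F [0.4 0.  0.9] w 0.0856 t 6.95 -> txyz [-0.0018 -0.0008  0.0012] twist 0.0032 j [ 0.33  0.86  0.12  1.81 -0.2   0.49  0.55]
```

View pics/w4.png

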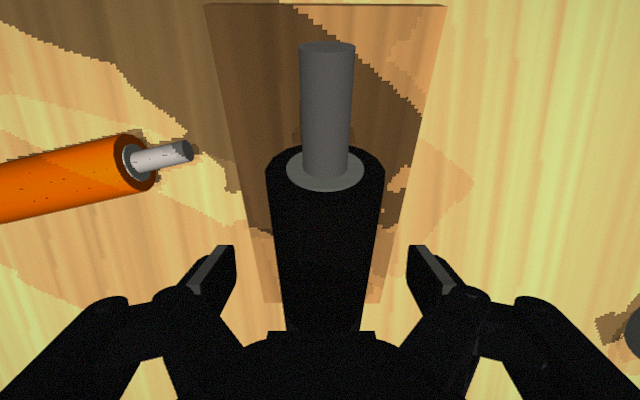

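The roller's high end points at the camera (325,60), and the open fingers at (215,265) and (430,265) are clear on both sides. I'll lower 4 mm, shift 2 mm and close.

```bash
python3 -m pendant '[{"tx":-0.002,"ty":-0.001,"tz":0.004,"twist":0.003,"jaw":1},{"tx":-0.002,"ty":-0.001,"tz":0.004,"twist":0.003,"jaw":0.3},{"tx":-0.002,"ty":-0.001,"tz":0.004,"twist":0.003,"jaw":0.1},{"tx":-0.002,"ty":-0.001,"tz":0.004,"twist":0.003,"jaw":0},{"tx":-0.002,"ty":-0.001,"tz":0.004,"twist":0.003,"jaw":0}]'; python3 -m pendant '[{"tx":0,"ty":0,"tz":0,"twist":0,"jaw":0},{"tx":0,"ty":0,"tz":0,"twist":0,"jaw":0},{"tx":0,"ty":0,"tz":-0.01,"twist":0,"jaw":0},{"tx":0,"ty":0,"tz":-0.02,"twist":0,"jaw":0},{"tx":0,"ty":0,"tz":-0.02,"twist":0,"jaw":0}]'
```

```text
time: 7.62
ee_pos: [0.4747, -0.233, 0.0515]
orientation: [0.722, 0.692, 0.001, 0.002]
contact_force: [10.8, -0.2, 7.8]
width: 0.0428
gripper_force: 60.2
time: 8.25
ee_pos: [0.4722, -0.2327, 0.0712]
orientation: [0.722, 0.692, 0.0, 0.0]
contact_force: [0.1, -0.9, -7.7]
width: 0.0423
gripper_force: 62.8
```

```bash
python3 -m pendant '[{"tx":0,"ty":0,"tz":-0.04,"twist":0,"jaw":0},{"tx":0,"ty":0,"tz":-0.09,"twist":0,"jaw":0},{"tx":0.03,"ty":0,"tz":-0.1,"twist":0,"jaw":0},{"tx":0.08,"ty":-0.002,"tz":-0.1,"twist":0,"jaw":0},{"tx":0.13,"ty":-0.004,"tz":-0.1,"twist":0,"jaw":0}]'; python3 -m pendant '[{"tx":0.05,"ty":-0.002,"tz":0,"twist":-0.007,"jaw":0},{"tx":0.1,"ty":-0.004,"tz":0,"twist":-0.014,"jaw":0},{"tx":0.15,"ty":-0.006,"tz":0,"twist":-0.02,"jaw":0},{"tx":0.2,"ty":-0.008,"tz":0,"twist":-0.028,"jaw":0},{"tx":0.25,"ty":-0.01,"tz":0,"twist":-0.034,"jaw":0}]';  python3 -m pendant '[{"tx":0.04,"ty":0,"tz":0,"twist":0,"jaw":0},{"tx":0.07,"ty":0,"tz":0,"twist":0,"jaw":0},{"tx":0.1,"ty":0,"tz":0,"twist":0,"jaw":0},{"tx":0.11,"ty":0,"tz":0,"twist":0,"jaw":0}]'
python3 - <<'E'
from h import *
go(.473,.259,.12,90.5)
for n in ("scene","wrist"):
    p,d,C,P=shot(n);np.savez(f"pics/{n}5.npz",p=p,d=d)
    if n=="scene": a=cv2.resize(p[150:330,300:540],None,fx=2,fy=2)
    else: b=cv2.resize(p,None,fx=.75,fy=.75)
cv2.imwrite("pics/s5.png",np.vstack([a[:300],b[:300,:480]])[:,:,::-1])
E
```

```text
time: 8.88
ee_pos: [0.4732, -0.1012, 0.1704]
orientation: [0.722, 0.692, -0.0, -0.0]
contact_force: [0.9, 0.2, -7.7]
width: 0.0426
gripper_force: 65.4
time: 9.5
ee_pos: [0.4737, 0.1492, 0.1703]
orientation: [0.703, 0.711, -0.0, -0.0]
contact_force: [0.6, 0.5, -7.6]
width: 0.0427
gripper_force: 65.4
time: 10.0
ee_pos: [0.4722, 0.2592, 0.17]
orientation: [0.702, 0.712, -0.0, -0.0]
contact_force: [0.6, -0.5, -7.3]
width: 0.0424
gripper_force: 65.3
now [0.4722 0.2592 0.17  ] yaw 90.76 F [ 0.6 -0.5 -7.3] w 0.0424 t 10.0 -> txyz [-0.0003  0.0009  0.05  ] twist 0.0029 j [-0.72  0.71  0.29  1.66 -0.26  0.82 -0.3 ]
```

View pics/s5.png

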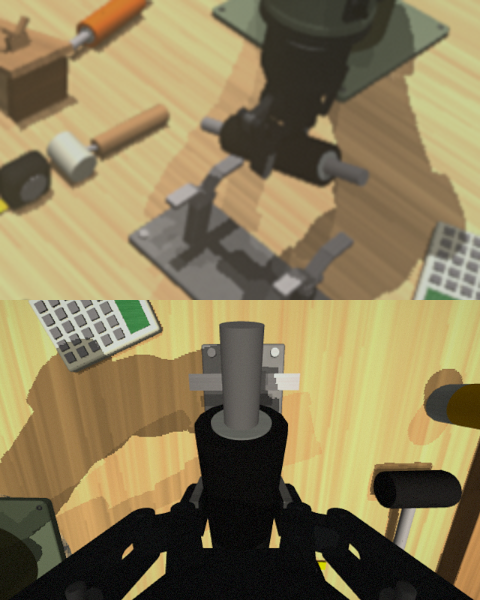

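The roller hangs tilted in the grip above the stand, high end over the sprung saddle, with both ears visible on either side. I'll fit the roller and the saddle together in this frame.

```bash
cat >> h.py <<'E'
from scipy.optimize import least_squares
def fitcyl(B,y0,rad,g=(.475,.2,0,.3)):
    ax=lambda q:np.array([q[2],1,q[3]])/np.linalg.norm([q[2],1,q[3]])
    f=lambda q:np.linalg.norm(np.cross(B-[q[0],y0,q[1]],ax(q)),axis=1)-rad
    r=least_squares(f,g,loss="soft_l1",f_scale=.003);n=ax(r.x);o=np.array([r.x[0],y0,r.x[1]]);t=(B-o)@n
    return o,n,np.percentile(t,[1,99]),np.std(f(r.x)),len(B)
def pitch(n): return np.degrees(np.arcsin(n[2])).round(2),np.degrees(np.arctan2(n[1],n[0])).round(2)
E
python3 - <<'E'
from h import *
Z=np.load("pics/wrist5.npz");C=cam("wrist",arm.state());P=cloud(Z["d"],C);p=Z["p"]
m=np.zeros((400,640),bool);m[165:255,255:390]=1
B=P[m&(p.max(-1)<45)&(P[...,2]>.15)]
o,n,t,e,k=fitcyl(B,.259,.022,(.473,.22,0,.3));print("barrel",o.round(4),"pitch,yaw",pitch(n),t.round(4),e.round(4),k,"centre by end",(o+n*(t[1]-.06)).round(4))
m=np.zeros((400,640),bool);m[35:140,290:360]=1
B=P[m&(P[...,2]>.18)]
o,n,t,e,k=fitcyl(B,.33,.008,(.473,.25,0,.3));print("axle",o.round(4),pitch(n),t.round(4),e.round(4),k,"tip centre",(o+n*(t[1]-.1)).round(4))
m=(P[...,2]>.112)&(P[...,2]<.135)&(P[...,1]>.322)&(P[...,1]<.35)
E=P[m];print("ears x",np.percentile(E[:,0],[.5,99.5]).round(4),"z",np.median(E[:,2]).round(4),"y",np.percentile(E[:,1],[2,98]).round(4))
E
```

```text
barrel [0.4708 0.259  0.231 ] pitch,yaw (np.float64(16.3), np.float64(91.14)) [0.0038 0.0563] 0.0023 8812 centre by end [0.4709 0.2554 0.23  ]
axle [0.4697 0.33   0.2559] (np.float64(21.49), np.float64(90.53)) [-0.0063  0.0212] 0.0007 5707 tip centre [0.4704 0.2567 0.227 ]
ears x [0.4178 0.5271] z 0.1233 y [0.3246 0.3406]
```

```bash
python3 -m pendant '[{"tx":0.002,"ty":0.0023,"tz":0.03,"twist":0.003,"jaw":0},{"tx":0.002,"ty":0.0023,"tz":0.06,"twist":0.003,"jaw":0},{"tx":0.002,"ty":0.0023,"tz":0.078,"twist":0.003,"jaw":0},{"tx":0.002,"ty":0.0023,"tz":0.082,"twist":0.003,"jaw":0}]'; python3 -m pendant '[{"tx":0,"ty":0,"tz":0.003,"twist":0,"jaw":0},{"tx":0,"ty":0,"tz":0.005,"twist":0,"jaw":0}]';python3 -m pendant '[{"tx":0,"ty":0,"tz":0.001,"twist":0,"jaw":0},{"tx":0,"ty":0,"tz":0.002,"twist":0,"jaw":0}]'
```

```text
time: 10.6
ee_pos: [0.4751, 0.2582, 0.0879]
orientation: [0.705, 0.709, -0.001, 0.0]
contact_force: [0.3, -0.4, -4.5]
width: 0.0422
gripper_force: 65.0
time: 10.85
ee_pos: [0.4759, 0.2595, 0.0843]
orientation: [0.705, 0.709, 0.001, 0.0]
contact_force: [1.4, -0.2, -0.6]
width: 0.0426
gripper_force: 65.3
time: 11.1
ee_pos: [0.4758, 0.2599, 0.0819]
orientation: [0.705, 0.709, 0.001, 0.0]
contact_force: [4.2, 2.6, 0.7]
width: 0.0427
gripper_force: 65.2
```

```bash
python3 -m pendant '[{"tx":0,"ty":0,"tz":0.002,"twist":0,"jaw":0},{"tx":0,"ty":0,"tz":0.003,"twist":0,"jaw":0}]';python3 -m pendant '[{"tx":0,"ty":0,"tz":0.002,"twist":0,"jaw":0},{"tx":0,"ty":0,"tz":0.003,"twist":0,"jaw":0}]'
python3 - <<'E'
from h import *
go(.474,.2595,.08,90.5)
p,d,C,P=shot("wrist")
m=(P[...,2]>.145)&(abs(P[...,0]-.473)<.012)&(P[...,1]>.325)&(P[...,1]<.36)
o,n,t,e,k=fitcyl(P[m],.33,.008,(.473,.165,0,.3));print("axle",o.round(4),pitch(n),e.round(4),k,"tip centre",(o+n*(t[1]-.1)).round(4))
E
```

```text
time: 11.35
ee_pos: [0.4756, 0.2602, 0.0787]
orientation: [0.705, 0.71, 0.001, 0.0]
contact_force: [3.1, 1.9, 0.2]
width: 0.0429
gripper_force: 65.3
time: 11.6
ee_pos: [0.4754, 0.2602, 0.0755]
orientation: [0.705, 0.71, 0.0, -0.0]
contact_force: [4.7, 4.6, -0.2]
width: 0.0424
gripper_force: 65.2
now [0.4754 0.2602 0.0755] yaw 90.4 F [ 4.7  4.6 -0.2] w 0.0424 t 11.6 -> txyz [-0.0007 -0.0014 -0.0045] twist -0.0011 j [-0.68  0.85  0.23  1.75 -0.32  0.58 -0.25]
axle [0.472  0.33   0.1654] (np.float64(14.97), np.float64(92.19)) 0.0024 5092 tip centre [0.4749 0.255  0.1453]
```

Pivoting in the grip takes only about 8 N, so I'll carry on down.

```bash
python3 -m pendant '[{"tx":0,"ty":0,"tz":0.002,"twist":0,"jaw":0},{"tx":0,"ty":0,"tz":0.004,"twist":0,"jaw":0},{"tx":0,"ty":0,"tz":0.006,"twist":0,"jaw":0}]';python3 -m pendant '[{"tx":0,"ty":0,"tz":0.002,"twist":0,"jaw":0},{"tx":0,"ty":0,"tz":0.004,"twist":0,"jaw":0},{"tx":0,"ty":0,"tz":0.006,"twist":0,"jaw":0}]'
python3 - <<'E'
from h import *
p,d,C,P=shot("wrist");np.savez("pics/wrist6.npz",p=p,d=d)
for zc in (.125,.13,.135):
    m=(P[...,2]>zc)&(abs(P[...,0]-.473)<.0085)&(P[...,1]>.335)&(P[...,1]<.355)
    o,n,t,e,k=fitcyl(P[m],.33,.008,(.473,.14,0,.1));print("axle",o.round(4),pitch(n),e.round(4),k,"tip centre",(o+n*(t[1]-.1)).round(4))
cv2.imwrite("pics/w6.png",p[:,:,::-1])
E
```

```text
time: 12.02
ee_pos: [0.4754, 0.2604, 0.0696]
orientation: [0.705, 0.71, 0.001, -0.0]
contact_force: [3.5, 5.2, -0.7]
width: 0.0426
gripper_force: 64.8
time: 12.4
ee_pos: [0.4753, 0.2605, 0.0635]
orientation: [0.705, 0.71, 0.001, -0.0]
contact_force: [3.3, 6.5, 0.8]
width: 0.0425
gripper_force: 64.5
axle [0.4744 0.33   0.143 ] (np.float64(9.12), np.float64(97.11)) 0.0021 2784 tip centre [0.4836 0.256  0.1311]
axle [0.4744 0.33   0.143 ] (np.float64(9.12), np.float64(97.11)) 0.0021 2784 tip centre [0.4836 0.256  0.1311]
axle [0.4706 0.33   0.144 ] (np.float64(6.4), np.float64(84.99)) 0.0018 2624 tip centre [0.464  0.255  0.1356]
```

View pics/w6.png

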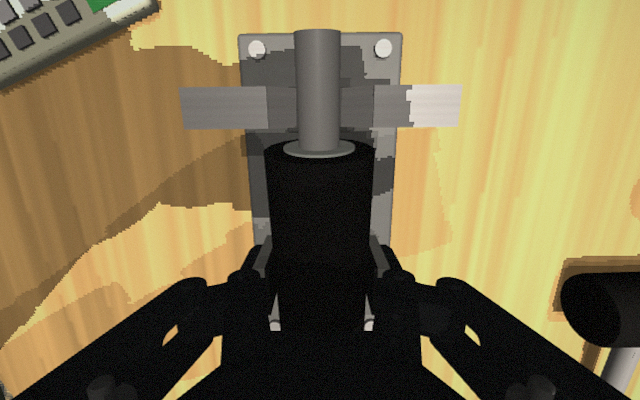

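The axle, (296–341, 30–145), is centred over the sprung V, whose ears run from u=182 to u=460, and it is still slightly high. I'll fit the axle by its pixels.

```bash
python3 - <<'E'
from h import *
Z=np.load("pics/wrist6.npz");P=cloud(Z["d"],cam("wrist",arm.state()))
B=P[50:135,302:336].reshape(-1,3);B=B[B[:,2]>.12]
o,n,t,e,k=fitcyl(B,.335,.008,(.473,.14,0,.1));print("axle",o.round(4),pitch(n),e.round(4),k)
m=(P[...,2]>.105)&(P[...,2]<.135)&(P[...,1]>.32)&(P[...,1]<.35);m[:,290:350]=0;m[140:]=0
E=P[m];print("ears",np.percentile(E[:,0],[.5,99.5]).round(4),np.median(E[:,2]).round(4),np.percentile(E[:,1],[2,98]).round(4))
E
```

```text
axle [0.4724 0.335  0.1445] (np.float64(7.67), np.float64(88.16)) 0.0014 2877
ears [0.4176 0.5268] 0.1228 [0.3259 0.3418]
```

```bash
python3 - <<'E'
from h import *
Z=np.load("pics/wrist6.npz");C=cam("wrist",arm.state());P=cloud(Z["d"],C)
for v in (40,60,80,100,120,135,160,180,200,220): print(v,[P[v,u].round(4).tolist() for u in (312,318,324)])
p,d,C,P=shot("scene");np.savez("pics/scene6.npz",p=p,d=d)
a=cv2.resize(p[180:310,350:510],None,fx=4.5,fy=4.5);cv2.imwrite("pics/s6.png",a[:,:,::-1])
E
```

```text
40 [[0.4697, 0.3536, 0.1411], [0.4716, 0.354, 0.1393], [0.4735, 0.3537, 0.1407]]
60 [[0.4696, 0.3482, 0.1386], [0.4716, 0.3483, 0.1382], [0.4736, 0.3481, 0.1397]]
80 [[0.4696, 0.3422, 0.1378], [0.4716, 0.3421, 0.1392], [0.4736, 0.3421, 0.1387]]
100 [[0.4696, 0.3358, 0.1382], [0.4717, 0.3358, 0.138], [0.4737, 0.3358, 0.1387]]
120 [[0.4696, 0.3291, 0.1369], [0.4717, 0.3292, 0.1371], [0.4738, 0.3292, 0.136]]
135 [[0.4696, 0.3239, 0.1367], [0.4717, 0.3239, 0.1364], [0.4739, 0.324, 0.1369]]
160 [[0.4697, 0.316, 0.1434], [0.4718, 0.3162, 0.1445], [0.4739, 0.3161, 0.1436]]
180 [[0.4699, 0.31, 0.1478], [0.4719, 0.3103, 0.1495], [0.4739, 0.3102, 0.1487]]
200 [[0.4699, 0.3029, 0.1476], [0.4719, 0.3032, 0.1485], [0.474, 0.3031, 0.1481]]
220 [[0.4698, 0.2952, 0.1464], [0.4719, 0.2954, 0.1469], [0.474, 0.2957, 0.1477]]
```

View pics/s6.png

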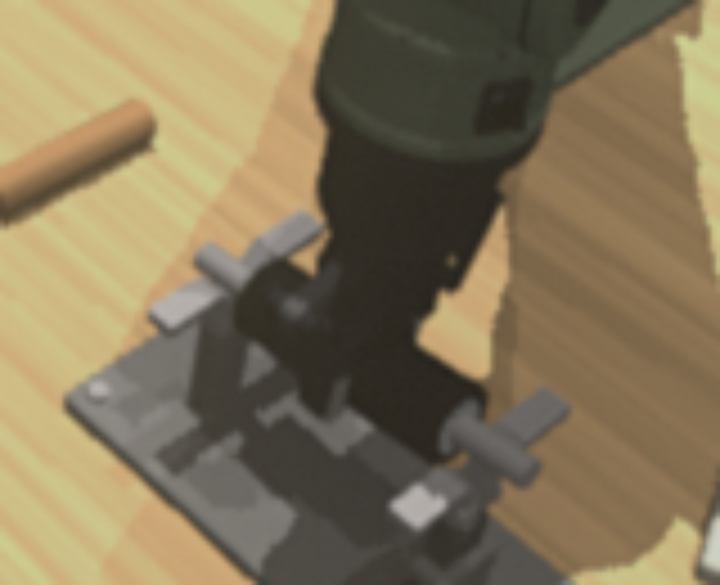

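In the scene crop the low axle end sits in the fixed V at left, and the other end hangs over the sprung V. The axle top at y=0.335 is at z=0.138, so the axis is at 0.130, which fits the geometry. I'll lower the last 8 mm.

```bash
python3 -m pendant '[{"tx":0,"ty":0,"tz":0.002,"twist":0,"jaw":0},{"tx":0,"ty":0,"tz":0.004,"twist":0,"jaw":0},{"tx":0,"ty":0,"tz":0.006,"twist":0,"jaw":0}]';python3 -m pendant '[{"tx":0,"ty":0,"tz":0.001,"twist":0,"jaw":0},{"tx":0,"ty":0,"tz":0.002,"twist":0,"jaw":0},{"tx":0,"ty":0,"tz":0.002,"twist":0,"jaw":0}]'
cat >> h.py <<'E'
def lev():
    p,d,C,P=shot("wrist");s=arm.state();z=[]
    K=C
    for y in (.328,.335,.342):
        u,v=pix((.473,y,.125),C).round().astype(int);w=P[v-3:v+4,u-25:u+26].reshape(-1,3);w=w[(w[:,2]>.09)&(w[:,2]<.16)];i=w[:,2]>np.nanmax(w[:,2])-.003;z.append((np.percentile(w[:,2],97).round(4),w[i][:,0].mean().round(4)))
    m=(P[...,2]>.09)&(P[...,2]<.135)&(P[...,1]>.326)&(P[...,1]<.345)&((abs(P[...,0]-.43)<.008)|(abs(P[...,0]-.514)<.008))
    print("axle top z,x at y .328 .335 .342",z,"ear z",np.median(P[m][:,2]).round(4),m.sum())
E
python3 -c "
from h import *
lev()"
```

```text
time: 12.88
ee_pos: [0.4754, 0.2605, 0.0576]
orientation: [0.705, 0.71, 0.001, -0.0]
contact_force: [3.3, 5.7, 0.9]
width: 0.0426
gripper_force: 64.3
time: 13.25
ee_pos: [0.4755, 0.2604, 0.0556]
orientation: [0.705, 0.71, 0.001, -0.0]
contact_force: [5.1, 5.2, -0.4]
width: 0.0427
gripper_force: 64.3
axle top z,x at y .328 .335 .342 [(np.float64(0.1235), np.float64(0.4718)), (np.float64(0.1238), np.float64(0.4717)), (np.float64(0.124), np.float64(0.4714))] ear z 0.1232 3855
```

```bash
python3 -m pendant '[{"tx":0,"ty":0,"tz":0.001,"twist":0,"jaw":0},{"tx":0,"ty":0,"tz":0.002,"twist":0,"jaw":0},{"tx":0,"ty":0,"tz":0.002,"twist":0,"jaw":0}]';python3 -m pendant '[{"tx":0,"ty":0,"tz":0,"twist":0,"jaw":0.5},{"tx":0,"ty":0,"tz":0,"twist":0,"jaw":0.54},{"tx":0,"ty":0,"tz":0,"twist":0,"jaw":0.6},{"tx":0,"ty":0,"tz":0,"twist":0,"jaw":0.8},{"tx":0,"ty":0,"tz":0,"twist":0,"jaw":1}]'
python3 -m pendant '[{"tx":0,"ty":0,"tz":0,"twist":0,"jaw":1},{"tx":0,"ty":0,"tz":0,"twist":0,"jaw":1}]'
python3 -c "
from h import *
lev()"
```

```text
time: 13.68
ee_pos: [0.4757, 0.2605, 0.0539]
orientation: [0.705, 0.71, 0.001, 0.0]
contact_force: [3.0, 4.4, 5.6]
width: 0.0426
gripper_force: 64.7
time: 14.3
ee_pos: [0.4751, 0.2595, 0.0534]
orientation: [0.705, 0.709, -0.0, -0.0]
contact_force: [0.8, 0.7, -0.1]
width: 0.0836
gripper_force: 0.0
time: 14.55
ee_pos: [0.4751, 0.2596, 0.0535]
orientation: [0.705, 0.709, -0.0, 0.0]
contact_force: [-0.1, -0.5, 0.1]
width: 0.0853
gripper_force: 0.0
axle top z,x at y .328 .335 .342 [(np.float64(0.1198), np.float64(0.4724)), (np.float64(0.1197), np.float64(0.4724)), (np.float64(0.1199), np.float64(0.4721))] ear z 0.12 3826
```

The roller is released. The sprung ear is at 0.120 against 0.1187 for the fixed one, so it is nearly level. I'll retreat and check precisely.

```bash
python3 -m pendant '[{"tx":0,"ty":0,"tz":-0.03,"twist":0,"jaw":1},{"tx":0,"ty":0,"tz":-0.08,"twist":0,"jaw":1},{"tx":-0.05,"ty":0,"tz":-0.13,"twist":0,"jaw":1},{"tx":-0.1,"ty":0,"tz":-0.17,"twist":0,"jaw":1},{"tx":-0.13,"ty":0,"tz":-0.17,"twist":0,"jaw":1}]'; python3 -m pendant '[{"tx":0,"ty":0,"tz":0,"twist":0,"jaw":1},{"tx":0,"ty":0,"tz":0,"twist":0,"jaw":1}]'
python3 - <<'E'
from h import *
p,d,C,P=shot("wrist");cv2.imwrite("pics/w7.png",p[:,:,::-1])
def rep(P):
  for y in (.183,.335):
    m=(abs(P[...,1]-y)<.005)&((abs(P[...,0]-.43)<.009)|(abs(P[...,0]-.514)<.009))&(P[...,2]>.09);E=P[m];
    q=(abs(P[...,1]-y)<.012)&(abs(P[...,0]-.473)<.0025)&(P[...,2]>.09)
    x=(abs(P[...,1]-y)<.005)&(P[...,2]>.11)&(P[...,2]<.135)
    print(" y",y,"ear z",np.median(E[:,2]).round(4),m.sum(),"axle top",np.median(P[q][:,2]).round(4),q.sum(),"ear x",np.percentile(P[x][:,0],[1,99]).round(4))
  B=P[(abs(P[...,1]-.259)<.055)&(abs(P[...,0]-.473)<.019)&(P[...,2]>.112)&(P[...,2]<.145)]
  n=np.polyfit(*B[abs(B[:,0]-.473)<.004][:,1:].T,1);o=fitcyl(B,.259,.022,(.473,.11,0,0));print(" barrel slope",n[0].round(4),"cyl",o[0].round(4),pitch(o[1]),o[3].round(4),o[4])
  D=P[(abs(P[...,0]-.473)<.018)&(P[...,2]>.122)&(abs(P[...,1]-.259)<.08)];print(" barrel y",np.percentile(D[:,1],[1,99]).round(4))
print("wrist");rep(P)
A=[shot("top")[3] for i in range(6)];print("top");rep(np.nanmean(A,0))
A=[shot("scene")[3] for i in range(6)];print("scene");rep(np.nanmean(A,0))
E
```

```text
time: 15.22
ee_pos: [0.4767, 0.1279, 0.2258]
orientation: [0.705, 0.709, 0.002, 0.001]
contact_force: [1.0, 0.2, -0.7]
width: 0.0854
gripper_force: 0.0
time: 15.48
ee_pos: [0.4759, 0.1304, 0.2233]
orientation: [0.705, 0.71, -0.0, -0.0]
contact_force: [-0.7, -0.3, -1.0]
width: 0.0852
gripper_force: 0.0
wrist
 y 0.183 ear z 0.1191 403 axle top 0.118 138 ear x [0.4208 0.5287]
  return _methods._mean(a, axis=axis, dtype=dtype,
  ret = ret.dtype.type(ret / rcount)
Traceback (most recent call last):
IndexError: index -1 is out of bounds for axis 0 with size 0
```

View pics/w7.png

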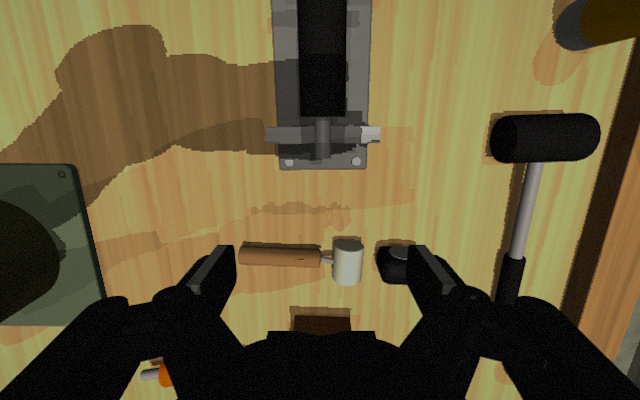

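The wrist view shows the axle seated in the fixed V at (322,135), with the tape, mallet and paint roller undisturbed. Now the fixed cameras, averaged.

```bash
python3 - <<'E'
from h import *
for nm in("top","scene"):
  P=np.nanmean([shot(nm)[3] for i in range(8)],0);print(nm)
  for y in (.183,.335):
    m=(abs(P[...,1]-y)<.005)&((abs(P[...,0]-.43)<.009)|(abs(P[...,0]-.514)<.009))&(P[...,2]>.09)
    q=(abs(P[...,1]-y)<.013)&(abs(P[...,0]-.475)<.004)&(P[...,2]>.09)
    print(" y",y,"ear z",np.median(P[m][:,2]).round(4),m.sum(),"axle top",np.median(P[q][:,2]).round(4),q.sum())
  B=P[(abs(P[...,1]-.259)<.052)&(abs(P[...,0]-.476)<.018)&(P[...,2]>.118)&(P[...,2]<.145)]
  o=fitcyl(B,.259,.022,(.475,.11,0,0));print(" cyl",o[0].round(4),pitch(o[1]),o[3].round(4),o[4])
  D=P[(abs(P[...,0]-.475)<.018)&(P[...,2]>.123)&(abs(P[...,1]-.259)<.08)];print(" barrel y",np.percentile(D[:,1],[1,99]).round(4))
E
```

```text
top
 y 0.183 ear z 0.6076 68 axle top 0.6353 45
 y 0.335 ear z nan 0 axle top nan 0
  return _methods._mean(a, axis=axis, dtype=dtype,
  ret = ret.dtype.type(ret / rcount)
Traceback (most recent call last):
  File "h.py", line 31, in fitcyl
    return o,n,np.percentile(t,[1,99]),np.std(f(r.x)),len(B)
               ~~~~~~~~~~~~~^^^^^^^^^^
IndexError: index -1 is out of bounds for axis 0 with size 0
```

The arm blocks the top camera, so I'll move it aside.

```bash
python3 -m pendant '[{"tx":-0.06,"ty":0,"tz":-0.02,"twist":0,"jaw":1},{"tx":-0.12,"ty":0,"tz":-0.02,"twist":0,"jaw":1},{"tx":-0.18,"ty":0,"tz":-0.02,"twist":0,"jaw":1},{"tx":-0.24,"ty":0,"tz":-0.02,"twist":0,"jaw":1},{"tx":-0.28,"ty":0,"tz":-0.02,"twist":0,"jaw":1}]' | head -2; python3 - <<'E'
from h import *
for nm in("top","scene"):
  P=np.nanmean([shot(nm)[3] for i in range(8)],0);print(nm);W=P[...,2]<.2
  for y in (.183,.335):
    m=W&(abs(P[...,1]-y)<.005)&((abs(P[...,0]-.43)<.009)|(abs(P[...,0]-.514)<.009))&(P[...,2]>.09)
    q=W&(abs(P[...,1]-y)<.013)&(abs(P[...,0]-.475)<.004)&(P[...,2]>.09)
    print(" y",y,"ear z",np.median(P[m][:,2]).round(4),m.sum(),"axle top",np.median(P[q][:,2]).round(4),q.sum())
  B=P[(abs(P[...,1]-.259)<.052)&(abs(P[...,0]-.476)<.018)&(P[...,2]>.118)&(P[...,2]<.145)]
  if len(B):
    o=fitcyl(B,.259,.022,(.475,.11,0,0));print(" cyl",o[0].round(4),pitch(o[1]),o[3].round(4),o[4])
    D=P[(abs(P[...,0]-.475)<.018)&(P[...,2]>.123)&(P[...,2]<.14)&(abs(P[...,1]-.259)<.08)];print(" barrel y",np.percentile(D[:,1],[1,99]).round(4))
E
```

```text
time: 16.55
ee_pos: [0.4774, -0.1531, 0.2436]
top
 y 0.183 ear z 0.1192 43 axle top 0.1173 30
 y 0.335 ear z 0.1199 52 axle top 0.1186 24
 cyl [0.4777 0.259  0.1104] (np.float64(0.47), np.float64(90.94)) 0.0006 495
 barrel y [0.2009 0.3195]
scene
 y 0.183 ear z 0.1196 52 axle top 0.1185 18
 y 0.335 ear z 0.1205 66 axle top 0.119 48
 cyl [0.4756 0.259  0.1109] (np.float64(0.39), np.float64(90.97)) 0.0005 658
 barrel y [0.2007 0.3189]
```

Two cameras agree on a tilt of about 0.43° (0.0075 rad, limit 0.025). The roller's centre is within 1–2 mm of the stand's middle, its yaw matches the stand, and the arm is clear. I'm handing it in.

```bash
python3 -c "
from bench import workorder
print(workorder.job_done())"
```

```text
the job is handed in; nothing more can be done
None
```

I laid the roller in both V saddles, level to about 0.0075 rad (limit 0.025), and handed the job in at about 17 s; the hand-in returned no verdict. The tape measure, mallet and paint roller looked undisturbed.

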